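# Refit the contact plate on the three-cell charging fixture and latch it

## Robot

A 7-joint arm with a two-finger parallel gripper is mounted at the origin on a cart in front of the work surface, level with it; the furniture and walls round the work are solid. World frame = base frame: x ahead of the robot, y to its left, z up, the work surface at z = 0. Lengths are in m, angles in rad, forces in N, time in s.
With the tool pointing down it reaches from about 0.425 to 0.925 m from the base axis. Payload 6.8 kg.
Tool frame: the origin (TCP) lies at the very end of the fingers, on their centre line; the grasp point (between the pads) lies 19 mm behind it (grip_point_offset is the distance from the TCP to the grasp point, in m); z points along the fingers, y is the line along which they close (so a half turn about z gives the same grasp; the last joint's range is limited). The gripper opens to 85 mm and grips with 20 to 120 N. Pads are 22 mm wide; open, the fingers measure 114 mm over their backs; the gripper's body (76 mm by 85 mm) begins 54 mm behind the grasp point. The pads swing forward as they close: fully open they stand 13 mm farther back than shut.
Start: joints at [-1.423, 0.477, 0.022, 1.555, -0.011, 1.109, -0.083], TCP at [0.171, 0.653, 0.231] pointing down, gripper open.
Joint ranges: [-2.96, 2.96], [-0.34, 2.1], [-1.41, 1.46], [0.24, 2.44], [-1.37, 4.51], [0.17, 1.92], [-2.96, 2.96]. Speed limits (rad/s): [2.39, 2.39, 3.14, 3.14, 3.14, 3.14, 3.14].

## Interface

Orientations are given as a unit quaternion [w, x, y, z].
In Python, from station import * gives the robot as it stands.
- The arm moves only by the tool carry_out, never from a script. Its argument "rows" is text: rows parted by semicolons, each of 4 numbers parted by spaces: the shift along the world's x, y, z in mm, then the turn about the world's z in degrees. In form: dx dy dz yaw; .... A call has 1 to 10 rows; each row shifts and turns the commanded pose from where the row before left it; what a row does not reach is not made up. A row lasts 1/8 s, in which the tool goes at most 62.5 mm and 10.7 degrees, less where a joint would pass 70% of its speed; a pose out of reach is approached as far as the arm can. A call is refused whole if a number of a shift passes 62.5 or a number of a turn 10.7, either way. A call with a gripper value outside its range is refused whole. "claw" is the finger opening in mm, from 0 to 85.4, set as the call begins (left out, the last holds). The fingers move at their own pace and stop on an object; "force" is the grip in N (left out, the last holds). Time passes only in rows, so rows that do not move let the fingers close. It gives the time, the measured TCP pose, the force, the opening and the grip force at its end, in the units of the state.
- get_obs(): the state, without advancing time (a new reading comes with each control period).
- read_camera(name): name is "side" or "top" or "wrist"; returns a dict with "img" (384x512x3 uint8, blue, green, red), "fov_y" (degrees; the focal length in pixels is half the picture's height over the tangent of half this angle, whatever the lens; pixels are square), "cx", "cy" (the principal point, pixels), "world_to_cam" (4x4, takes a point from world to camera coordinates). Camera axes: x right, y up, looking along -z (the intrinsics and any distortion apply to the point x, -y, -z); pixel columns grow to the right and rows downward; lengths in m; the calibration is good to about 2 mm. The wrist camera is an equidistant fisheye: a pixel r from the principal point sees the ray r / f radians off the axis. A picture is of the moment at which its call begins. There is no depth.
- hand_in(): hands the job in; it is judged then, once.
Trained networks look in the newest picture that a camera, given by its name, has taken for a name from the list of things; names that differ only in an ending like _2 or _b are one class to them, and where a whole thing is asked for, a point or a joint stands for the part that bears it (a point fixed in the world has none). Each returns a list of dicts, best first, with "confidence" (0 to 1); they miss things now and then, are a little off and sometimes report something else, mostly with a low value. They report only what shows in the picture. A call takes as long as a camera call.
- recognise(camera, thing): "centre" ([column, row] in pixels, amid what is visible of it).
- outline_of(camera, thing): "pixels" (384x512 bool, what is visible of it) and "centre" ([column, row] in pixels, amid what is visible of it).
- place_of(camera, thing): "centre" ([column, row] in pixels: a listed point, or the origin of a listed thing).
The state is a dict: "t": time; "q": joint angles; "joint_vel": joint speeds; "joint_torque": joint torques, N m; "eef_pos": TCP position; "tool_rot": TCP orientation; "contact_force": force on the tool from outside, world axes, zero at the start; "torque": the same for the moment, N m; "gripper_width": opening from 0.0 (shut) to 1.0 (fully open); "grasp_force": force on a finger pad.
Only numpy, scipy, OpenCV 4.12 (cv2) and the standard library are available. Lean on these libraries where they do the work, as an engineer would, in place of code of your own. Each camera call takes 0.05 s, during which the arm holds its last target. There are 200 camera calls.

## Task

The contact plate's pucks have dried on the blue easel: take the plate off, refit it handle up on the charging fixture with its two holes over the guide pins, lowering it without letting it drop until it rests flush on both pin shoulders, then swing the red-knobbed latch fully closed over it. Its handle faces away from you on the easel, so lay the plate down on the bench first, handle up, and let go of it; then it can be taken by the handle from above. Leave the other things on the bench where they stand.

Things in the scene. Friction and masses are not known exactly. Their poses are not given: they have to be found in the camera images.
- plate: aluminium contact plate 128 (x) x 62 (y) x 8 mm, 0.3 kg. Origin: middle of its underside; z out of its upper (handle) face. 10.3 mm through holes at x = -52 and +52, y = 0. Below: 3 brass pucks 16 mm tall, on which it stands when laid down. Starts leaning on the easel, 50 deg from level, handle face up and away from the robot, x down the slope. Its long edges, 62 mm apart, are free to grip
- plate_handle (a point): middle of the black handle's bar on the plate, 32 mm above the plate's origin; the bar runs along the plate's x, 64 mm long, 14 mm thick (y), from 12 mm below to 12 mm above this point
- easel: fixed blue drying easel, foot 135 x 74 x 5 mm. Origin: middle of the foot's underside; x points where the plate's handle face looks. Two rails (within 23 mm of its middle line) slope up toward its -x at 50 degrees to 93 mm height under the plate; stops hold the plate's lower short edge 22 mm up. The plate's upper end stands 125 mm up
- fixture: fixed charging fixture. Origin: on the bench, midway between the guide pins. Foot 170 (x) x 134 (y -50 to +84) x 12 mm. Guide pins at x = -52 and +52, y = 0: shoulders 18 mm across at 103 mm height, then 8 mm pins with tapered noses to 127.5 mm. Three black cells between them. Latch column 30 x 30 mm at y = +60
- seat (a point): midway between the pin shoulders, 103 mm above the bench, axes as the fixture: the plate's origin lies here when it rests flush, its x along the fixture's x (either way round will do)
- latch (a joint): quarter-turn hold-down latch, upright hinge axis: 0 = open stop, 1.571 = closed stop, closing clockwise seen from above. Open: claw along the fixture's +x, knob lever along -x. Closed: claw 2 mm above the plate, knob lever along the fixture's +y. Light friction, stays where it is left
- latch_knob (a point): middle of the upright red knob on the latch's lever, 20 mm in diameter, 33 mm tall, from 22 mm below to 11 mm above this point; 60 mm from the hinge axis
- latch_axis (a point): point on the latch's hinge axis, 113 mm above the bench, at the underside of the latch; hub 26 mm across, claw 44 mm long, lever and claw 10 mm thick
- solvent_bottle: bystander: white bottle with blue nozzle, 60 mm across, 150 mm tall; origin under its centre
- screw_tin: bystander: round grey tin of screws, 66 mm across, 24 mm tall; origin under its centre
- spare_cell: bystander: black cell standing upright, 26 mm across, 71 mm tall; origin under its centre
- tape_black: bystander: roll of black tape lying flat, 55 mm across, 19 mm tall; origin under its centre

How it is judged:
By the outcome, as a careful person would: the job done as asked, in the order asked, and still so for the second after the job is handed in, with the robot touching nothing.
It also fails if it takes over 72 s, if anything falls off the work surface, if the arm or the gripper's body presses on something with over 40 N, if the wrist force passes 120 N, or if a joint passes its speed limit or range.

## Working session

There is one attempt and no reset: what is moved stays moved. The work goes in short steps, Python scripts to look and compute and a tool call to move; the robot and the scene stay as the last step left them, time stands still between calls to the robot, and variables do not carry over. Pictures are saved under pics/ and viewed, at most 10 in all, crops included, and the job is handed in when it is done.

Besides the shell and the picture viewer there is one more tool, called after ">>>" as a command line: name --argument value ..., lists and objects as JSON in quotes. carry_out: Moves the arm, as the interface text tells. Its arguments: {"type":"object","properties":{"rows":{"type":"string"},"claw":{"type":"number"},"force":{"type":"number"}},"required":["rows"]}

```bash
mkdir -p pics; ls
cat > h.py <<'E'
from station import *
import numpy as np, cv2
def shot(n,f=None):
    c=read_camera(n)
    if f: cv2.imwrite('pics/'+f,c['img'])
    return c
def ray(c,px,fish=False):
    f=192/np.tan(np.radians(c['fov_y']/2)); u=(px[0]-c['cx'])/f; v=(px[1]-c['cy'])/f
    if fish:
        r=np.hypot(u,v); s=np.sin(r)/r if r>1e-9 else 1; d=np.array([u*s,-v*s,-np.cos(r)])
    else: d=np.array([u,-v,-1.])
    M=np.array(c['world_to_cam']); R=M[:3,:3]; o=-R.T@M[:3,3]; d=R.T@d
    return o,d/np.linalg.norm(d)
def atz(c,px,z,fish=False):
    o,d=ray(c,px,fish); return o+d*(z-o[2])/d[2]
def tri(rs):
    A=sum(np.eye(3)-np.outer(d,d) for o,d in rs); b=sum((np.eye(3)-np.outer(d,d))@o for o,d in rs)
    p=np.linalg.solve(A,b); return p,[np.linalg.norm((np.eye(3)-np.outer(d,d))@(p-o)) for o,d in rs]
def proj(c,P):
    M=np.array(c['world_to_cam']); p=M[:3,:3]@np.array(P)+M[:3,3]; f=192/np.tan(np.radians(c['fov_y']/2))
    return np.array([c['cx']+f*p[0]/-p[2], c['cy']-f*p[1]/-p[2]])
E
python3 - <<'E'
from h import *
np.set_printoptions(precision=4,suppress=True)
cs={n:shot(n,n+'0.png') for n in('side','top')}
im=np.hstack([cs['side']['img'],cs['top']['img']]);
cv2.imwrite('pics/both.png',cv2.resize(im,(800,300),interpolation=cv2.INTER_AREA))
for n in cs: print(n,cs[n]['fov_y'],cs[n]['cx'],cs[n]['cy'],ray(cs[n],(256,192)))
for t in ['plate','plate_handle','easel','fixture','seat','latch_knob','latch_axis','solvent_bottle','screw_tin','spare_cell','tape_black']:
    r=[]
    for n in cs:
        l=place_of(n,t)
        print(t,n,[(np.round(x['centre'],1),round(x['confidence'],2)) for x in l[:2]])
        if l: r.append(ray(cs[n],l[0]['centre']))
    if len(r)==2: print('   ',*tri(r))
E
```

```text
pics
side 49.1975849981665 255.5794116448943 191.8404644585441 (array([0.166 , 0.9999, 0.8498]), array([ 0.2699, -0.7563, -0.5959]))
top 43.1997244865435 260.0026108099289 187.13408338670652 (array([0.3324, 0.0849, 1.5875]), array([ 0.0935,  0.0147, -0.9955]))
plate side [(array([268.8, 144.7]), 0.69)]
plate top [(array([374.3, 158.6]), 0.56)]
    [ 0.5787 -0.264   0.0804] [np.float64(0.0054602161517570275), np.float64(0.005460216151757097)]
plate_handle side [(array([259. , 138.5]), 0.79)]
plate_handle top [(array([379.4, 147.2]), 0.88)]
    [ 0.6175 -0.2772  0.0899] [np.float64(0.0012706733329334533), np.float64(0.0012706733329338137)]
easel side [(array([265.5, 159.2]), 0.77)]
easel top [(array([372.1, 156.3]), 0.71)]
    [ 0.5952 -0.2739  0.0091] [np.float64(0.008403710422048976), np.float64(0.0084037104220491)]
fixture side [(array([224.8, 241.5]), 0.79)]
fixture top [(array([237.8, 170. ]), 0.92)]
    [ 0.5558  0.1703 -0.0138] [np.float64(0.0001450671024282903), np.float64(0.0001450671024282582)]
seat side [(array([221.3, 209.3]), 0.79)]
seat top [(array([232.8, 165.7]), 0.74)]
[... 399 characters left out ...]
.7]), 0.4)]
solvent_bottle side []
solvent_bottle top [(array([151.1, 150.9]), 0.88), (array([206.5, 173.6]), 0.57)]
screw_tin side [(array([312.7, 191. ]), 0.5)]
screw_tin top [(array([339.6, 225. ]), 0.89)]
    [ 0.3759 -0.1671 -0.0066] [np.float64(0.0012181101345461283), np.float64(0.0012181101345462892)]
spare_cell side [(array([169.2, 273.9]), 0.61)]
spare_cell top [(array([177.8, 146.8]), 0.67)]
    [0.6261 0.3673 0.0176] [np.float64(0.00034100237373555213), np.float64(0.00034100237373547814)]
tape_black side [(array([252.8, 298.5]), 0.81)]
tape_black top [(array([185. , 214.1]), 0.64)]
    [ 0.404   0.3408 -0.0098] [np.float64(0.0024046089419037897), np.float64(0.0024046089419038417)]
```

Run:
```python
import cv2
t=cv2.imread('pics/top0.png'); s=cv2.imread('pics/side0.png')
cv2.imwrite('pics/t1.png',cv2.resize(t[90:270,140:440],None,fx=2.6,fy=2.6,interpolation=cv2.INTER_CUBIC))
cv2.imwrite('pics/s1.png',cv2.resize(s[90:340,130:380],None,fx=2.4,fy=2.4,interpolation=cv2.INTER_CUBIC))
```

```text
(no output)
```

View pics/t1.png

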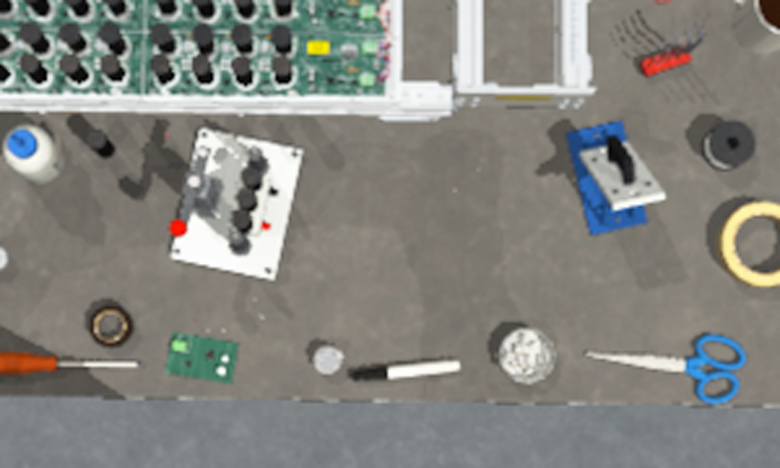

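View pics/s1.png

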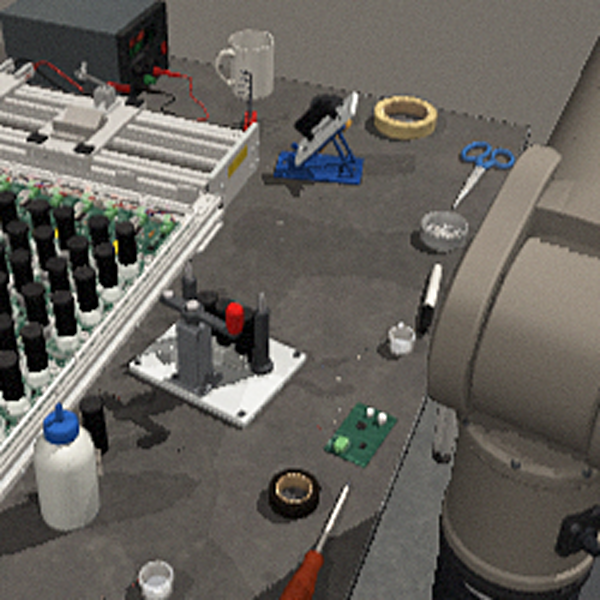

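The top crop shows the white fixture foot (corners at about (200,127), (302,150), (275,280), (170,258)) with its red knob at (178,228). The easel and plate are at about (615,175), handle facing away from the robot. The side crop agrees: latch open, bench clear between the two. Next I move above the fixture for a closer wrist view.

>>> carry_out --rows "33 -48 15 0;33 -48 15 0;33 -48 15 0;33 -48 15 0;33 -48 15 0;33 -48 15 0;33 -48 15 0;33 -48 15 0;33 -48 15 0;33 -48 15 0" --claw 85

```text
t: 2.45
eef_pos: [0.5016, 0.1713, 0.3822]
tool_rot: [0.0, 0.127, 0.992, 0.0]
contact_force: [0.3, 0.3, 0.7]
gripper_width: 0.994
grasp_force: 0.0
```

Run:
```python
from h import *
np.set_printoptions(precision=4,suppress=True)
o=get_obs(); print(o)
c=shot('wrist','w1.png'); print(c['fov_y'],c['cx'],c['cy'],ray(c,(c['cx'],c['cy']),True))
for t in ['fixture','seat','latch_knob','latch_axis']:
    print(t,[(np.round(x['centre'],1),round(x['confidence'],2)) for x in place_of('wrist',t)[:2]])
```

```text
{'t': 2.45, 'q': array([-0.7597,  0.1177,  0.3511,  1.7111, -0.0421,  1.3192,  0.9147]), 'joint_vel': array([ 0.5619,  0.1394,  0.4071, -0.3897, -0.0888,  0.2716,  0.9735]), 'joint_torque': array([ -3.0065, -38.3819,   1.0167, -28.7473,   0.2056,  -0.1109,
        -1.3113]), 'eef_pos': array([0.5016, 0.1713, 0.3822]), 'tool_rot': array([0.0003, 0.1275, 0.9918, 0.0004]), 'contact_force': array([0.3424, 0.2812, 0.6793]), 'torque': array([ 0.0025, -0.0351,  0.0202]), 'grasp_force': 0.0, 'gripper_width': 0.9943592189527288}
65.70646984690485 256.02726061385033 194.38202445075683 (array([0.4218, 0.1922, 0.525 ]), array([ 0.3115, -0.0807, -0.9468]))
fixture [(array([264.7, 170.8]), 0.72)]
seat [(array([273.2, 191.8]), 0.66)]
latch_knob [(array([315.9, 150.8]), 0.8), (array([267. , 170.3]), 0.34)]
latch_axis [(array([312.1, 189.2]), 0.89)]
```

View pics/w1.png

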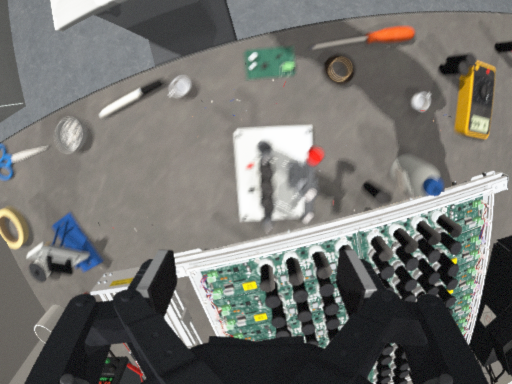

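The wrist view shows the fixture foot spanning about (235,127) to (313,220), the knob at (315,155) and the easel at lower left. Next I take a lower, settled view of the fixture and fit its pose.

>>> carry_out --rows "-10 0 -50 0;-10 0 -50 0;0 0 0 0;0 0 0 0"

```text
t: 3.2
eef_pos: [0.4817, 0.1744, 0.283]
tool_rot: [0.001, 0.127, 0.992, 0.001]
contact_force: [0.3, 0.4, 0.3]
gripper_width: 0.999
grasp_force: 0.0
```

```bash
cat >> h.py <<'E'
def projf(c,P):
    M=np.array(c['world_to_cam']); p=M[:3,:3]@np.array(P)+M[:3,3]; f=192/np.tan(np.radians(c['fov_y']/2))
    x,y,z=p[0],-p[1],-p[2]; r=np.hypot(x,y); th=np.arctan2(r,z)
    return np.array([c['cx']+f*th*x/r, c['cy']+f*th*y/r])
E
python3 - <<'E'
from h import *
import pickle
np.set_printoptions(precision=4,suppress=True)
print(get_obs()['eef_pos'],get_obs()['tool_rot'])
c=shot('wrist','w2.png'); pickle.dump(c,open('w2.pkl','wb'))
for t in ['fixture','seat','latch_knob','latch_axis']:
    l=place_of('wrist',t); z={'fixture':0,'seat':.103,'latch_knob':.14,'latch_axis':.113}[t]
    print(t,[(np.round(x['centre'],1),round(x['confidence'],2),atz(c,x['centre'],z,True)) for x in l[:2]])
im=c['img']; cv2.imwrite('pics/w2c.png',cv2.resize(im[80:300,180:420],None,fx=2.7,fy=2.7,interpolation=cv2.INTER_CUBIC))
E
```

```text
[0.4817 0.1744 0.283 ] [0.0009 0.1268 0.9919 0.0007]
fixture [(array([273. , 198.3]), 0.85, array([0.555 , 0.1826, 0.    ]))]
seat [(array([275. , 230.9]), 0.72, array([0.5591, 0.1783, 0.103 ]))]
latch_knob [(array([336.8, 188.7]), 0.92, array([0.5111, 0.2534, 0.14  ]))]
latch_axis [(array([322.8, 228.5]), 0.76, array([0.5662, 0.2345, 0.113 ]))]
```

View pics/w2c.png

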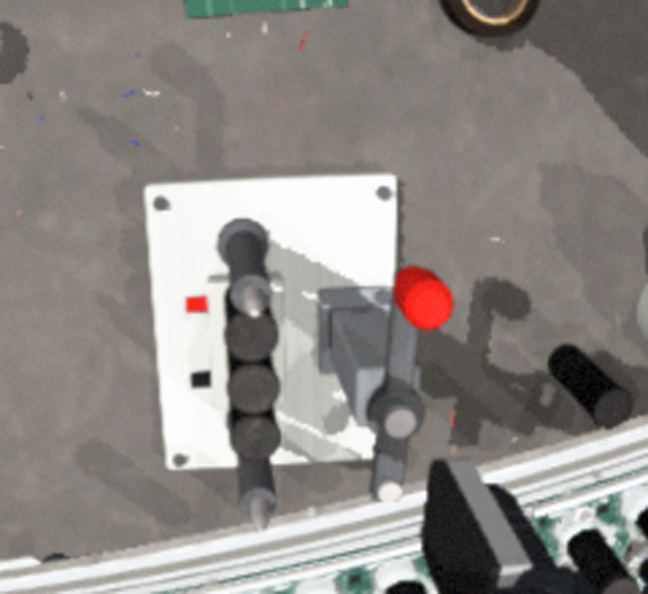

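Pin tips show at about (254,310) and (262,525) in this crop, foot corners at (147,185), (396,175) and (166,468), knob top near (430,300).

Run:
```python
from h import *
import pickle
from scipy.optimize import least_squares
np.set_printoptions(precision=4,suppress=True)
c=pickle.load(open('w2.pkl','rb'))
F=lambda u,v:np.array([180+u/2.7-.3,80+v/2.7-.3])
A=[((-.052,0,.1275),F(254,311)),((.052,0,.1275),F(262,526)),((-.085,-.05,.012),F(147,185)),((-.085,.084,.012),F(396,175)),((.085,-.05,.012),F(166,469))]
W=lambda p,P:np.array([p[0]+np.cos(p[2])*P[0]-np.sin(p[2])*P[1],p[1]+np.sin(p[2])*P[0]+np.cos(p[2])*P[1],P[2]])
for S in (A,A[:2],A[2:]):
    r=least_squares(lambda p:np.concatenate([projf(c,W(p,P))-q for P,q in S]),[.56,.18,-.2])
    print(r.x,np.degrees(r.x[2]),r.fun)
# subset: refine white foot corners in side/top for independent check
t=shot('top');s=shot('side')
r=least_squares(lambda p:np.concatenate([projf(c,W(p,P))-q for P,q in A]),[.56,.18,-.2]).x
for P,_ in A: print(P,proj(t,W(r,P)),proj(s,W(r,P)))
```

```text
[ 0.5563  0.1782 -0.2034] -11.654303085596352 [ 0.5491 -0.2883 -0.2687  1.5923 -1.0413 -0.5676  0.693  -0.6997  0.003
  0.1836]
[ 0.5556  0.1782 -0.1934] -11.083245625564452 [-0.0488 -0.8501  0.0701  1.124 ]
[ 0.557   0.1781 -0.2061] -11.808954283199453 [-0.7989 -0.2112  0.8992 -0.0916 -0.0669  0.4708]
(-0.052, 0, 0.1275) [229.0746 179.8891] [238.0439 212.4545]
(0.052, 0, 0.1275) [236.6118 146.8592] [207.4449 199.3351]
(-0.085, -0.05, 0.012) [244.2191 197.1724] [257.118  238.0284]
(-0.085, 0.084, 0.012) [204.2047 188.4028] [230.7211 266.2567]
(0.085, -0.05, 0.012) [255.4775 146.944 ] [210.5653 217.1147]
```

>>> carry_out --rows "-5 -50 3 3;-5 -50 3 3;-5 -50 3 3;-5 -50 3 3;-5 -50 3 3;-5 -50 3 3;-5 -50 3 3;-5 -50 3 3;0 -45 0 3;0 0 0 0"

```text
t: 4.8
eef_pos: [0.4398, -0.2757, 0.3059]
tool_rot: [0.0, -0.104, 0.995, -0.001]
contact_force: [-0.2, 0.3, 0.5]
gripper_width: 0.996
grasp_force: 0.0
```

>>> carry_out --rows "0 0 0 0;0 0 0 0"

```text
t: 5.05
eef_pos: [0.4412, -0.2705, 0.3053]
tool_rot: [0.0, -0.109, 0.994, 0.0]
contact_force: [-0.0, -0.1, -0.0]
gripper_width: 0.995
grasp_force: 0.0
```

Run:
```python
from h import *
import pickle
np.set_printoptions(precision=4,suppress=True)
print(get_obs()['eef_pos'],get_obs()['tool_rot'])
c=shot('wrist','w3.png'); pickle.dump(c,open('w3.pkl','wb'))
for t in ['plate','plate_handle','easel']:
    l=place_of('wrist',t); z={'plate':.071,'plate_handle':.091,'easel':0}[t]
    print(t,[(np.round(x['centre'],1),round(x['confidence'],2),atz(c,x['centre'],z,True)) for x in l[:2]])
o=recognise('wrist','plate')[0]['centre']; u,v=int(o[0])-100,int(o[1])-85; u=max(u,0);v=max(v,0); print(u,v)
im=c['img']; cv2.imwrite('pics/w3c.png',cv2.resize(im[v:v+170,u:u+200],None,fx=3.4,fy=3.4,interpolation=cv2.INTER_CUBIC))
```

```text
[ 0.4412 -0.2705  0.3053] [ 0.0001 -0.1085  0.9941  0.0004]
plate [(array([231.9, 256.9]), 0.83, array([ 0.5881, -0.2742,  0.071 ]))]
plate_handle [(array([229.2, 278. ]), 0.57, array([ 0.6124, -0.2724,  0.091 ])), (array([234.4, 241.9]), 0.21, array([ 0.5519, -0.276 ,  0.091 ]))]
easel [(array([234.5, 240.2]), 0.88, array([ 0.5973, -0.2733,  0.    ]))]
406 206
```

View pics/w3c.png

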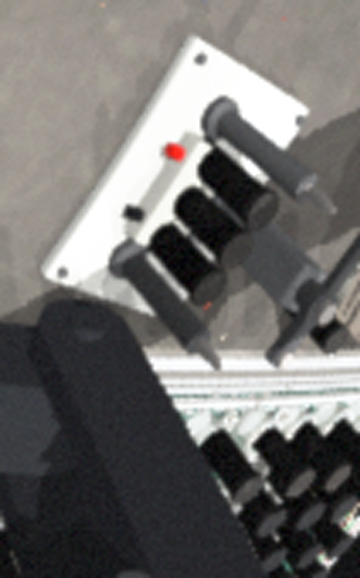

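That crop was on the fixture instead of the plate, because the recogniser's centre was wrong. I'll recrop around pixel (232,250).

Run:
```python
import cv2
im=cv2.imread('pics/w3.png'); cv2.imwrite('pics/w3d.png',cv2.resize(im[180:330,150:320],None,fx=4,fy=4,interpolation=cv2.INTER_CUBIC))
```

```text
(no output)
```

View pics/w3d.png

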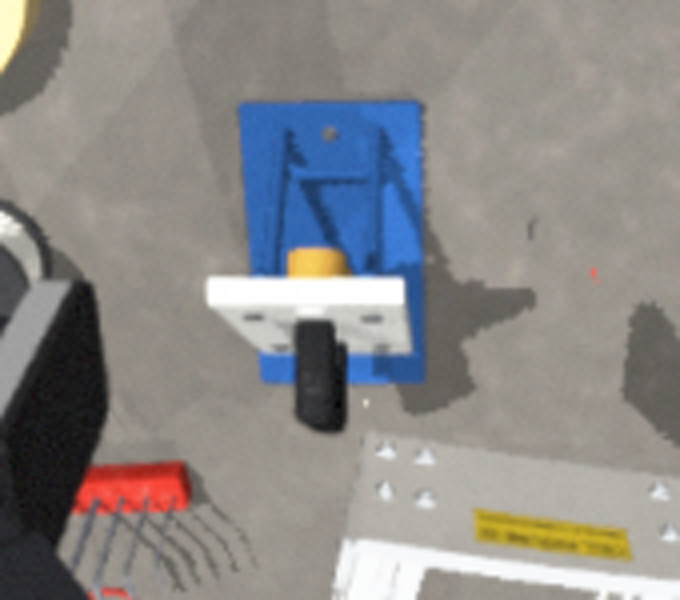

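The plate's upper edge runs from (207,278) to (404,278) in this crop, its handle is at (320,375), and the easel foot corners are at (238,102), (421,102), (262,383) and (424,383).

Run:
```python
from h import *
import pickle
from scipy.optimize import least_squares
np.set_printoptions(precision=4,suppress=True)
c=pickle.load(open('w3.pkl','rb'))
F=lambda u,v:np.array([150+u/4-.37,180+v/4-.37])
W=lambda p,P:np.array([p[0]+np.cos(p[2])*P[0]-np.sin(p[2])*P[1],p[1]+np.sin(p[2])*P[0]+np.cos(p[2])*P[1],P[2]])
E=[((-.0675,-.037,.005),F(238,102)),((-.0675,.037,.005),F(421,102)),((.0675,-.037,.005),F(262,383)),((.0675,.037,.005),F(424,383))]
r=least_squares(lambda p:np.concatenate([projf(c,W(p,P))-q for P,q in E]),[.59,-.27,.2]);print('easel',r.x,np.degrees(r.x[2]),r.fun)
s,k=np.sin(np.radians(50)),np.cos(np.radians(50))
def T(P): return (P[0]*k+P[2]*s,P[1],.071-P[0]*s+P[2]*k)
Q=[((-.064,-.031,0),F(207,278)),((-.064,.031,0),F(404,278)),((-.064,-.031,.008),F(208,304)),((-.064,.031,.008),F(405,302)),((.032,0,.044),F(322,430)),((-.032,0,.044),F(318,322))]
r2=least_squares(lambda p:np.concatenate([projf(c,W(p,T(P)))-q for P,q in Q[:4]]),[.59,-.27,.2]);print('plate',r2.x,np.degrees(r2.x[2]),r2.fun)
for n,P in dict(grip=(-.045,0,.004),handle=(0,0,.032),top=(-.064,0,.004)).items(): print(n,W(r2.x,T(P)))
for n in('side','top'):
    d=shot(n)
    for P,_ in Q[:2]+[((0,0,.032),0)]: print(n,proj(d,W(r2.x,T(P))))
    print(np.round(place_of(n,'plate_handle')[0]['centre'],1))
o=get_obs();print(o['eef_pos'])
```

```text
easel [ 0.5994 -0.2742  0.2287] 13.101517383909856 [-0.1037  0.1766  0.1565 -0.1998 -0.3849 -0.0383  0.3157  0.1086]
plate [ 0.5891 -0.2758  0.2386] 13.669333403649764 [ 0.4808  0.1567 -0.1718 -0.1255  0.0598 -0.1857 -0.348   0.1102]
grip [ 0.564  -0.2819  0.108 ]
handle [ 0.613  -0.27    0.0916]
top [ 0.5521 -0.2848  0.1226]
side [278.1351 129.6638]
side [276.7513 137.9007]
side [259.1347 139.1864]
[258.2 136.8]
top [394.7083 165.6196]
top [374.9952 170.1317]
top [377.32   148.8878]
[379.9 151.3]
[ 0.4408 -0.2718  0.3053]
```

>>> carry_out --rows "41 -3 -45 0.9;41 -3 -45 0;41 -4 -45 0;0 0 -20 0;0 0 0 0;0 0 0 0"

```text
t: 6.25
eef_pos: [0.5635, -0.283, 0.1521]
tool_rot: [0.001, -0.115, 0.993, -0.0]
contact_force: [-0.1, -0.1, 0.7]
gripper_width: 0.995
grasp_force: 0.0
```

Run:
```python
from h import *
o=get_obs();print(o['eef_pos'],o['tool_rot'],o['contact_force'])
```

```text
[ 0.56345159 -0.28299186  0.15207929] [ 8.85791465e-04 -1.14563105e-01  9.93415456e-01 -4.91425720e-04] [-0.06556757 -0.07234009  0.66324265]
```

>>> carry_out --rows "0 0 -20 0;0 0 -20 0;0 0 -15 0;0 0 -5 0;0 0 0 0"

```text
t: 6.88
eef_pos: [0.5636, -0.282, 0.0899]
tool_rot: [-0.0, -0.115, 0.993, 0.0]
contact_force: [0.1, -0.1, 0.1]
gripper_width: 0.993
grasp_force: 0.0
```

>>> carry_out --rows "0 0 0 0;0 0 0 0;0 0 0 0;0 0 0 0;0 0 0 0;0 0 0 0" --claw 50 --force 35

```text
t: 7.62
eef_pos: [0.5642, -0.2823, 0.0911]
tool_rot: [0.001, -0.115, 0.993, -0.0]
contact_force: [-0.6, 0.9, 5.8]
gripper_width: 0.717
grasp_force: 38.6
```

>>> carry_out --rows "0 0 10 0;0 0 20 0;0 0 30 0;0 0 30 0;0 0 0 0"

```text
t: 8.25
eef_pos: [0.5652, -0.283, 0.1836]
tool_rot: [0.002, -0.115, 0.993, -0.001]
contact_force: [-0.2, -0.6, -3.1]
gripper_width: 0.718
grasp_force: 39.1
```

>>> carry_out --rows "-8 20 0 -3.2;-8 30 0 -3.2;-8 32 0 -3.2;-8 32 0 -3.2;-8 32 0 -3.2;-8 32 0 -3.2;-8 30 0 -3.2;-8 24 0 -2.8;0 0 0 0;0 0 0 0"

```text
t: 9.5
eef_pos: [0.4995, -0.0504, 0.1801]
tool_rot: [-0.0, 0.104, 0.995, -0.0]
contact_force: [-0.2, -0.7, -3.5]
gripper_width: 0.715
grasp_force: 39.3
```

Run:
```python
from h import *
import pickle
np.set_printoptions(precision=4,suppress=True)
o=get_obs();print(o['eef_pos'],o['tool_rot'],o['contact_force'],o['gripper_width'])
s=shot('side');c=shot('wrist');t=shot('top')
a=cv2.resize(s['img'][60:260,130:330],(400,400),interpolation=cv2.INTER_CUBIC);b=cv2.resize(c['img'][150:350,150:350],(400,400),interpolation=cv2.INTER_CUBIC)
cv2.imwrite('pics/c1.png',np.hstack([a,b]))
```

```text
[ 0.4995 -0.0504  0.1801] [-0.0002  0.104   0.9946 -0.0002] [-0.2373 -0.6627 -3.4933] 0.7148854437840441
```

View pics/c1.png

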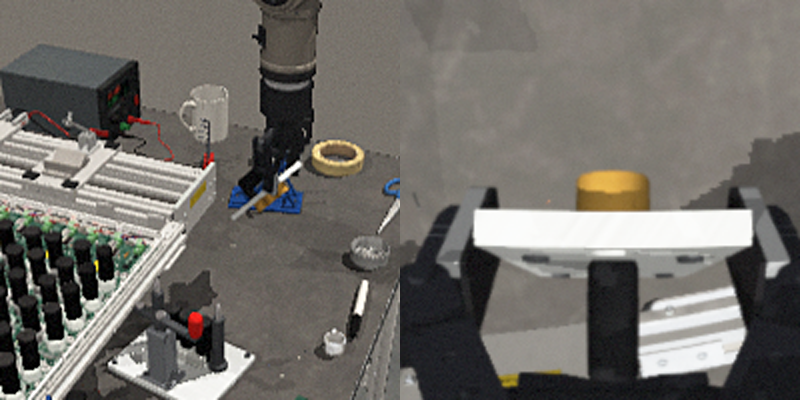

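Right panel: the plate is held level across the pads, handle toward +x and a puck below. Left panel: it still tilts about 45–50° in the grip. I'll lower it to touch the bench.

>>> carry_out --rows "5 0 -20 0;10 0 -25 0;10 0 -25 0;0 0 -15 0;0 0 -8 0;0 0 0 0"

```text
t: 10.4
eef_pos: [0.5244, -0.0502, 0.0873]
tool_rot: [-0.0, 0.104, 0.995, -0.0]
contact_force: [-0.4, -0.3, -2.6]
gripper_width: 0.719
grasp_force: 39.3
```

>>> carry_out --rows "0 0 -5 0;0 0 -5 0;0 0 -5 0;0 0 -5 0"

```text
t: 10.9
eef_pos: [0.5234, -0.0496, 0.0673]
tool_rot: [-0.002, 0.104, 0.995, 0.001]
contact_force: [-13.4, 2.0, 22.2]
gripper_width: 0.715
grasp_force: 41.7
```

>>> carry_out --rows "-6 1 -3 0;-5 1 -5 0;-5 1 -5 0;-4 1 -5 0" --force 22

```text
t: 11.4
eef_pos: [0.5052, -0.0459, 0.0496]
tool_rot: [0.001, 0.104, 0.995, 0.0]
contact_force: [-2.1, 1.5, 5.6]
gripper_width: 0.714
grasp_force: 38.5
```

>>> carry_out --rows "-4 1 -5 0;-3 1 -5 0;-3 1 -5 0;-2 0 -5 0;-2 0 -5 0"

```text
t: 12.02
eef_pos: [0.4883, -0.0424, 0.0236]
tool_rot: [-0.002, 0.104, 0.995, 0.001]
contact_force: [-6.6, 2.2, 8.6]
gripper_width: 0.718
grasp_force: 37.5
```

Run:
```python
from h import *
o=get_obs();print(o['eef_pos'],o['contact_force'],o['torque'],o['gripper_width'])
s=shot('side');c=shot('wrist')
a=cv2.resize(s['img'][120:260,160:300],(400,400),interpolation=cv2.INTER_CUBIC);b=cv2.resize(c['img'][150:350,150:350],(400,400),interpolation=cv2.INTER_CUBIC)
cv2.imwrite('pics/c2.png',np.hstack([a,b]))
```

```text
[ 0.48828321 -0.04237975  0.02364091] [-6.63772395  2.17288853  8.57066779] [ 0.35315225  1.10443188 -0.00868286] 0.718411119969564
```

View pics/c2.png

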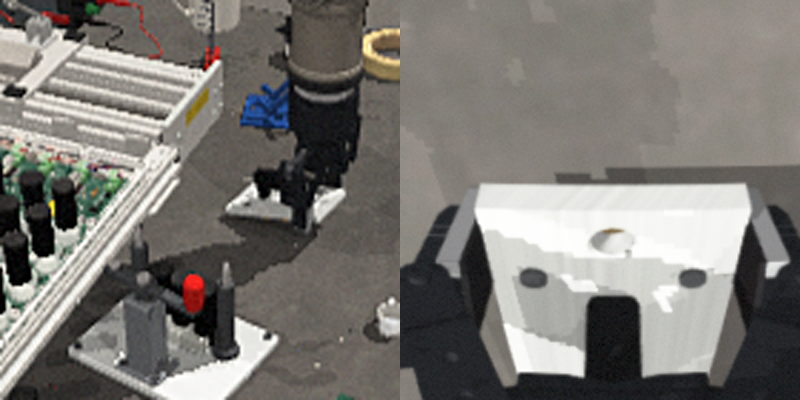

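The plate is pivoting as intended; the top face and hole are now visible, tilted perhaps 12°. I continue down.

>>> carry_out --rows "-2 0 -4 0;-1 0 -4 0;-1 0 -4 0;0 0 -3 0;0 0 0 0"

```text
t: 12.75
eef_pos: [0.4857, -0.0427, 0.0088]
tool_rot: [-0.001, 0.104, 0.995, 0.0]
contact_force: [-3.6, 1.3, 3.0]
gripper_width: 0.717
grasp_force: 36.6
```

>>> carry_out --rows "0 0 -2 0;0 0 -1.5 0;0 0 -1 0;0 0 0 0"

```text
t: 13.25
eef_pos: [0.4868, -0.043, 0.0048]
tool_rot: [-0.0, 0.104, 0.995, -0.0]
contact_force: [-5.1, 0.5, 4.8]
gripper_width: 0.714
grasp_force: 36.7
```

>>> carry_out --rows "0 0 -1 0;0 0 -1 0;0 0 0 0"

```text
t: 13.62
eef_pos: [0.4868, -0.043, 0.0027]
tool_rot: [0.0, 0.104, 0.995, -0.0]
contact_force: [-3.6, 0.3, 4.0]
gripper_width: 0.712
grasp_force: 36.7
```

>>> carry_out --rows "0 0 0 0;0 0 0 0;0 0 0 0;0 0 0 0;0 0 20 0;0 0 40 0;0 0 50 0;-20 0 50 0;-20 0 40 0;0 0 0 0" --claw 85

```text
t: 14.88
eef_pos: [0.4474, -0.0427, 0.2049]
tool_rot: [0.002, 0.104, 0.995, 0.002]
contact_force: [0.8, 0.7, 0.7]
gripper_width: 0.997
grasp_force: 0.0
```

Run:
```python
from h import *
import pickle
np.set_printoptions(precision=4,suppress=True)
o=get_obs();print(o['eef_pos'],o['contact_force'],o['gripper_width'])
c=shot('wrist','w4.png');pickle.dump(c,open('w4.pkl','wb'))
for t,z in [('plate',.016),('plate_handle',.048)]:
    l=place_of('wrist',t)
    print(t,[(np.round(x['centre'],1),round(x['confidence'],2),atz(c,x['centre'],z,True)) for x in l[:2]])
u,v=l[0]['centre'].astype(int) if hasattr(l[0]['centre'],'astype') else map(int,l[0]['centre'])
u-=80;v-=75;print(u,v)
cv2.imwrite('pics/w4c.png',cv2.resize(c['img'][v:v+150,u:u+160],None,fx=4,fy=4,interpolation=cv2.INTER_CUBIC))
```

```text
[ 0.4474 -0.0427  0.2049] [0.7646 0.7212 0.6792] 0.9966925399506417
plate [(array([263.3, 238.2]), 0.98, array([ 0.5366, -0.0512,  0.016 ]))]
plate_handle [(array([261.1, 248.7]), 0.86, array([ 0.5331, -0.0539,  0.048 ]))]
181 173
```

View pics/w4c.png

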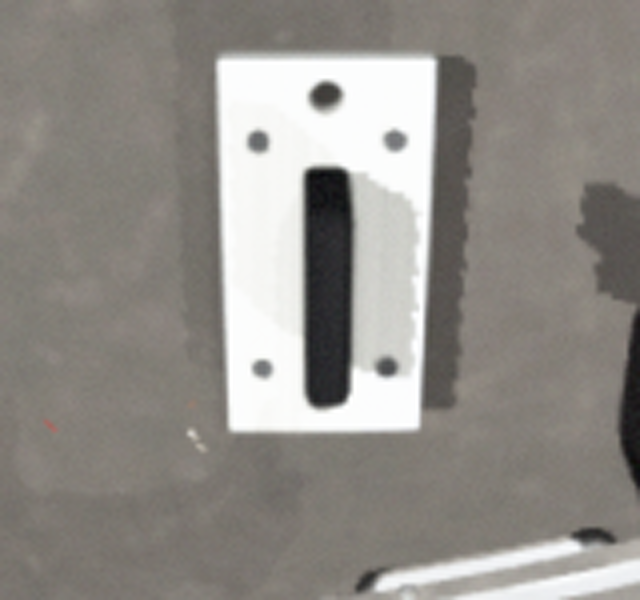

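The plate lies flat, handle up: corners at (217,57), (437,55), (229,432) and (420,430), near hole at (326,95). Fit its pose.

Run:
```python
from h import *
import pickle
from scipy.optimize import least_squares
np.set_printoptions(precision=4,suppress=True)
c=pickle.load(open('w4.pkl','rb'))
F=lambda u,v:np.array([181+u/4-.37,173+v/4-.37])
W=lambda p,P:np.array([p[0]+np.cos(p[2])*P[0]-np.sin(p[2])*P[1],p[1]+np.sin(p[2])*P[0]+np.cos(p[2])*P[1],P[2]])
E=[((-.064,-.031,.024),F(217,57)),((-.064,.031,.024),F(437,55)),((.064,-.031,.024),F(229,432)),((.064,.031,.024),F(420,430)),((-.052,0,.024),F(326,95))]
r=least_squares(lambda p:np.concatenate([projf(c,W(p,P))-q for P,q in E]),[.53,-.05,-.2]);print('plate',r.x,np.degrees(r.x[2]),r.fun)
o=get_obs();q=o['tool_rot'];print(o['eef_pos'],'tool yaw',np.degrees(-2*np.arctan2(q[1],q[2])))
```

```text
plate [ 0.5306 -0.0517 -0.2044] -11.71178674760296 [ 0.3094  0.1709 -0.5344  0.4387  0.4274 -0.7942 -0.3695 -0.7147  0.163
  0.4502]
[ 0.4467 -0.0425  0.2022] tool yaw -11.914296340721803
```

>>> carry_out --rows "28 -3 -30 0;28 -3 -30 0;28 -3 -30 0;0 0 -40 0;0 0 -25 0;0 0 -12 0;0 0 0 0;0 0 0 0" --claw 60

```text
t: 16.02
eef_pos: [0.5313, -0.0522, 0.0363]
tool_rot: [0.001, 0.104, 0.995, -0.0]
contact_force: [-0.3, -0.3, -0.3]
gripper_width: 0.701
grasp_force: 0.0
```

>>> carry_out --rows "0 0 -5 0;0 0 0 0;0 0 0 0;0 0 0 0;0 0 0 0;0 0 0 0;0 0 0 0" --claw 5 --force 80

```text
t: 16.9
eef_pos: [0.531, -0.052, 0.0312]
tool_rot: [0.0, 0.104, 0.995, 0.0]
contact_force: [-1.7, 0.3, 5.8]
gripper_width: 0.151
grasp_force: 78.5
```

>>> carry_out --rows "0 0 20 0;0 0 40 0;0 0 45 0;0 0 40 0;5 40 0 0;5 45 0 0;5 50 0 0;5 45 0 0;3 30 0 0;2 20 0 0.2"

```text
t: 18.15
eef_pos: [0.5554, 0.1797, 0.1762]
tool_rot: [-0.0, 0.102, 0.995, -0.0]
contact_force: [0.9, -0.2, -1.8]
gripper_width: 0.147
grasp_force: 78.4
```

>>> carry_out --rows "0 0 0 0;0 0 0 0;0 0 0 0"

```text
t: 18.52
eef_pos: [0.5558, 0.1761, 0.176]
tool_rot: [-0.0, 0.104, 0.995, -0.0]
contact_force: [-0.1, 0.1, -3.0]
gripper_width: 0.151
grasp_force: 78.5
```

Run:
```python
from h import *
import pickle
np.set_printoptions(precision=4,suppress=True)
o=get_obs();q=o['tool_rot'];print(o['eef_pos'],'tool yaw',np.degrees(-2*np.arctan2(q[1],q[2])),q,o['contact_force'],o['torque'])
c=shot('wrist');s=shot('side');pickle.dump((c,s),open('w5.pkl','wb'))
b=cv2.resize(c['img'][150:300,200:350],(400,400),interpolation=cv2.INTER_CUBIC)
a=cv2.resize(s['img'][150:270,180:300],(400,400),interpolation=cv2.INTER_CUBIC)
cv2.imwrite('pics/c5.png',np.hstack([a,b]))
```

```text
[0.5558 0.1761 0.176 ] tool yaw -11.914749816487257 [-0.      0.1038  0.9946 -0.0002] [-0.1028  0.1134 -3.0442] [-0.0149  0.0397 -0.0159]
```

View pics/c5.png

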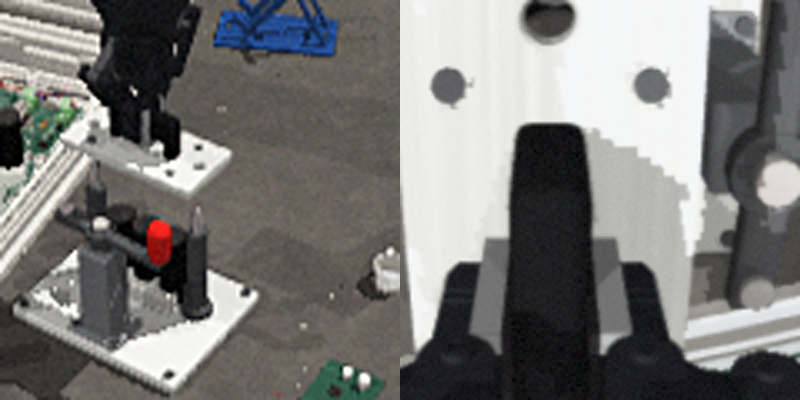

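Left panel: the plate hovers level over the pins, near hole around (197,160) above the pin tip at (197,210). Right panel: the hole is at (549,12). I check both numerically.

Run:
```python
from h import *
import pickle
np.set_printoptions(precision=4,suppress=True)
c,s=pickle.load(open('w5.pkl','rb'))
W=lambda p,P:np.array([p[0]+np.cos(p[2])*P[0]-np.sin(p[2])*P[1],p[1]+np.sin(p[2])*P[0]+np.cos(p[2])*P[1],P[2]])
fx=(.5563,.1782,np.radians(-11.65)); 
# hole blob centroids (dark on white)
def blob(img,box,thr):
    u0,v0,u1,v1=box; g=cv2.cvtColor(img,cv2.COLOR_BGR2GRAY)[v0:v1,u0:u1]; g=cv2.resize(g,None,fx=8,fy=8,interpolation=cv2.INTER_CUBIC)
    n,l,st,ce=cv2.connectedComponentsWithStats((g<thr).astype(np.uint8)); 
    return [(ce[i]/8+[u0-.44,v0-.44],st[i,4]/64,st[i,2:4]/8) for i in range(1,n) if st[i,4]>200]
B=blob(c['img'],(243,140,270,170),150); print(B)
tcp=(.5558,.1761,np.radians(-11.9))
print('expected hole by tcp',W(tcp,(-.052,0,.169)),'pin',W(fx,(-.052,0,.169)))
for b in B: print(atz(c,b[0],.169,True))
for x in(-.052,.052): print('side pred hole', proj(s,W(tcp,(x,0,.169))),'pin-axis',proj(s,W(fx,(x,0,.169))),'tip',proj(s,W(fx,(x,0,.1275))))
print(blob(s['img'],(228,185,250,206),150))
```

```text
[(array([254.9114, 155.9741]), np.float64(291.921875), array([20.375, 19.625]))]
expected hole by tcp [0.5049 0.1868 0.169 ] pin [0.5054 0.1887 0.169 ]
[0.5045 0.1865 0.169 ]
side pred hole [238.4388 199.9832] pin-axis [238.0083 200.3443] tip [238.0413 212.4649]
side pred hole [207.3035 186.9882] pin-axis [206.7528 187.4011] tip [207.4398 199.3461]
[(array([239.5492, 191.8598]), np.float64(237.34375), array([22., 21.])), (array([239.0712, 193.8528]), np.float64(3.328125), array([2.375, 1.75 ])), (array([239.3616, 199.5892]), np.float64(3.75), array([2.875, 1.75 ])), (array([230.4047, 201.5142]), np.float64(3.15625), array([2.125, 2.   ]))]
```

>>> carry_out --rows "0.5 2 -10 0.2;0 0 -10 0;0 0 -5 0;0 0 0 0;0 0 0 0"

```text
t: 19.25
eef_pos: [0.5565, 0.18, 0.1509]
tool_rot: [0.0, 0.101, 0.995, 0.0]
contact_force: [-0.3, -0.2, -2.5]
gripper_width: 0.151
grasp_force: 78.5
```

Run:
```python
from h import *
np.set_printoptions(precision=4,suppress=True)
for i in range(3):
    read_camera('side');o=get_obs();q=o['tool_rot'];print(o['eef_pos'],np.degrees(-2*np.arctan2(q[1],q[2])),o['contact_force'],o['torque'])
```

```text
[0.5565 0.18   0.1511] -11.561247698827131 [ 0.4493  0.0835 -3.5452] [-0.0123 -0.0186  0.0124]
[0.5565 0.1801 0.1511] -11.560619572554444 [ 0.0494 -0.8977 -3.6858] [-0.0022  0.0123 -0.0007]
[0.5565 0.1801 0.1511] -11.560571091367951 [ 0.0974  0.9959 -3.3241] [ 0.0299  0.0648 -0.0143]
```

>>> carry_out --rows "0 -1.8 0 0;0 0 0 0;0 0 0 0"

```text
t: 19.77
eef_pos: [0.5563, 0.1782, 0.1509]
tool_rot: [0.0, 0.101, 0.995, 0.0]
contact_force: [0.3, 0.0, -4.0]
gripper_width: 0.149
grasp_force: 78.4
```

>>> carry_out --rows "0 0 -3 0;0 0 -2 0;0 0 -2 0;0 0 0 0"

```text
t: 20.27
eef_pos: [0.5562, 0.1782, 0.1436]
tool_rot: [-0.0, 0.101, 0.995, -0.0]
contact_force: [-0.3, 0.0, -2.2]
gripper_width: 0.148
grasp_force: 78.5
```

Underside is now at about 128.5 mm, just above the pin tips. Lowering gently onto the noses.

>>> carry_out --rows "0 0 -2 0;0 0 -2 0;0 0 -2 0;0 0 0 0"

```text
t: 20.78
eef_pos: [0.5562, 0.1782, 0.1376]
tool_rot: [-0.0, 0.101, 0.995, -0.0]
contact_force: [0.2, 0.2, -3.2]
gripper_width: 0.148
grasp_force: 78.4
```

```bash
cat > o.py <<'E'
from h import *
np.set_printoptions(precision=4,suppress=True)
o=get_obs();q=o['tool_rot'];print(o['eef_pos'],np.degrees(-2*np.arctan2(q[1],q[2])),o['contact_force'],o['torque'],o['gripper_width'])
E
python3 o.py
```

```text
[0.5562 0.1782 0.1376] -11.555575455632287 [ 0.2112  0.1848 -3.171 ] [-0.0439  0.0187  0.0366] 0.14763817507558644
```

Both noses have entered with no force. I keep lowering.

>>> carry_out --rows "0 0 -2 0;0 0 -2 0;0 0 -2 0;0 0 -2 0;0 0 0 0"

```text
t: 21.4
eef_pos: [0.5562, 0.1782, 0.1296]
tool_rot: [-0.0, 0.101, 0.995, -0.0]
contact_force: [0.3, -0.7, -3.6]
gripper_width: 0.15
grasp_force: 78.5
```

```bash
python3 o.py
```

```text
[0.5562 0.1782 0.1296] -11.557931638791903 [ 0.2598 -0.6567 -3.635 ] [ 0.0019  0.0266 -0.0107] 0.1499827095913939
```

>>> carry_out --rows "0 0 -3 0;0 0 -3 0;0 0 -2 0;0 0 -1 0;0 0 0 0"

```text
t: 22.02
eef_pos: [0.5563, 0.1782, 0.1208]
tool_rot: [-0.0, 0.101, 0.995, -0.0]
contact_force: [0.5, 0.5, -3.8]
gripper_width: 0.15
grasp_force: 78.4
```

```bash
python3 o.py
```

```text
[0.5563 0.1782 0.1208] -11.55894915782708 [ 0.4622  0.4842 -3.7822] [ 0.0131 -0.0251 -0.0092] 0.15015181415921758
```

>>> carry_out --rows "0 0 -1 0;0 0 -1 0;0 0 -0.5 0;0 0 0 0"

```text
t: 22.52
eef_pos: [0.5563, 0.1783, 0.1183]
tool_rot: [-0.0, 0.101, 0.995, 0.0]
contact_force: [-0.7, -0.2, -2.7]
gripper_width: 0.148
grasp_force: 78.7
```

```bash
python3 o.py
```

```text
[0.5563 0.1783 0.1183] -11.557760466228922 [-0.6724 -0.1641 -2.7017] [0.0256 0.0067 0.0121] 0.14849085531051012
```

>>> carry_out --rows "0 0 -0.5 0;0 0 -0.5 0;0 0 0 0"

```text
t: 22.9
eef_pos: [0.5563, 0.1783, 0.1182]
tool_rot: [-0.0, 0.101, 0.995, 0.0]
contact_force: [-4.8, -0.3, 7.9]
gripper_width: 0.15
grasp_force: 80.2
```

>>> carry_out --rows "0 0 -0.5 0;0 0 0 0;0 0 0 0"

```text
t: 23.28
eef_pos: [0.5563, 0.1783, 0.1182]
tool_rot: [-0.0, 0.101, 0.995, 0.001]
contact_force: [-6.7, -0.5, 13.2]
gripper_width: 0.152
grasp_force: 80.9
```

>>> carry_out --rows "0 0 0.6 0;0 0 0 0;0 0 0 0;0 0 0 0;0 0 0 0" --claw 40

```text
t: 23.9
eef_pos: [0.5563, 0.1782, 0.1173]
tool_rot: [-0.0, 0.101, 0.995, -0.0]
contact_force: [1.0, 0.8, -0.0]
gripper_width: 0.473
grasp_force: 0.0
```

>>> carry_out --rows "0 0 20 0;0 0 30 0;0 0 40 0;-10 0 50 0;-20 0 30 0;-30 0 0 0;0 0 0 0;0 0 0 0"

```text
t: 24.9
eef_pos: [0.4967, 0.1783, 0.2882]
tool_rot: [0.0, 0.101, 0.995, 0.001]
contact_force: [-0.4, -0.4, 0.3]
gripper_width: 0.468
grasp_force: 0.0
```

```bash
python3 o.py
python3 - <<'E'
from h import *
np.set_printoptions(precision=4,suppress=True)
c=shot('wrist','w6.png');s=shot('side','s6.png')
W=lambda p,P:np.array([p[0]+np.cos(p[2])*P[0]-np.sin(p[2])*P[1],p[1]+np.sin(p[2])*P[0]+np.cos(p[2])*P[1],P[2]])
fx=(.5563,.1782,np.radians(-11.65))
for t,P in [('plate',(0,0,.103)),('plate_handle',(0,0,.135)),('latch_knob',(-.06,.06,.14)),('latch_axis',(0,.06,.113))]:
    for n,cc,f in(('wrist',c,projf),('side',s,proj)):
        l=place_of(n,t); print(t,n,[(np.round(x['centre'],1),round(x['confidence'],2)) for x in l[:2]],'expect',f(cc,W(fx,P)))
# red knob blob
for n,cc in(('w',c),('s',s)):
    im=cc['img'].astype(int); m=((im[...,2]>150)&(im[...,1]<70)&(im[...,0]<70)).astype(np.uint8)
    k,l,st,ce=cv2.connectedComponentsWithStats(m); print(n,[(ce[i],st[i]) for i in range(1,k) if st[i,4]>40])
k=[W(fx,(-.06,.06,z)) for z in (.112,.145)]; print(k,[projf(c,p) for p in k],[proj(s,p) for p in k])
E
```

```text
[0.4967 0.1783 0.2882] -11.55250926403653 [-0.4207 -0.4499  0.3178] [-0.0423 -0.0325  0.0142] 0.4681329747408055
plate wrist [(array([266.9, 219.2]), 0.89), (array([ 43.9, 134.6]), 0.45)] expect [265.6044 217.4653]
plate side [(array([223. , 210.3]), 0.97)] expect [222.6658 212.6484]
plate_handle wrist [(array([264.5, 227.9]), 0.79)] expect [266.4914 228.9108]
plate_handle side [(array([220.5, 202.8]), 0.87)] expect [222.387  203.6457]
latch_knob wrist [(array([331.1, 178.1]), 0.71)] expect [325.2961 177.8735]
latch_knob side [(array([229.3, 223.1]), 0.77)] expect [227.5115 222.0656]
latch_axis wrist [(array([317.6, 220.9]), 0.64)] expect [316.3664 220.57  ]
latch_axis side [(array([212.2, 219.5]), 0.61)] expect [209.4118 221.5686]
w [(array([428.1818,  38.1515]), array([410,  35,  36,   5,  66], dtype=int32)), (array([328.8109, 179.533 ]), array([319, 169,  21,  22, 349], dtype=int32)), (array([ 52.8438, 313.9375]), array([ 46, 309,  14,  10,  64], dtype=int32))]
s []
[array([0.5097, 0.2491, 0.112 ]), array([0.5097, 0.2491, 0.145 ])] [array([319.7959, 171.1531]), array([326.3746, 179.198 ])] [array([227.6936, 230.1762]), array([227.4784, 220.5909])]
```

Run:
```python
from h import *
np.set_printoptions(precision=4,suppress=True)
c=shot('wrist');s=shot('side')
p,e=tri([ray(c,(331.1,178.1),True),ray(s,(229.3,223.1))]);print(p,e)
h=np.array([.5563+.06*np.sin(np.radians(11.65)),.1782+.06*np.cos(np.radians(11.65))])
for z in(.14,.145,.15,.156):
    k=atz(c,(331.1,178.1),z,True); d=k[:2]-h; print(z,k,np.linalg.norm(d),np.degrees(np.arctan2(d[1],d[0]))+11.65)
for n in('wrist','side'):
    l=outline_of(n,'latch_knob')
    for x in l[:1]:
        v,u=np.nonzero(x['pixels']); print(n,x['confidence'],u.min(),u.max(),v.min(),v.max())
    print(recognise(n,'latch_knob')[:1])
print(get_obs()['q'],h)
```

```text
[0.5059 0.2534 0.1429] [np.float64(0.0032464555651678466), np.float64(0.0032464555651678575)]
0.14 [0.5103 0.2546 0.14  ] 0.060764096564743596 174.81182874793973
0.145 [0.5086 0.2535 0.145 ] 0.0620414899267729 176.1570843576908
0.15 [0.507  0.2525 0.15  ] 0.06335169492700883 177.44738354781686
0.156 [0.505  0.2513 0.156 ] 0.0649644536345234 178.92611600139068
wrist 0.84 306 340 168 249
[{'centre': [321.0, 205.5], 'confidence': 0.76}]
side 0.6 200 248 196 225
[{'centre': [221.0, 221.1], 'confidence': 0.65}]
[-1.2109  0.2341  0.8961  1.8806 -0.2026  1.1212  1.1297] [0.5684 0.237 ]
```

>>> carry_out --rows "6 37 -30 0;7 37 -30 0;0 0 -40 0;0 0 -30 0;0 0 -15 0;0 0 0 0;0 0 -11 0;0 0 0 0" --claw 60

```text
t: 26.7
eef_pos: [0.5092, 0.2523, 0.1314]
tool_rot: [-0.0, 0.101, 0.995, 0.0]
contact_force: [0.0, -0.2, 0.9]
gripper_width: 0.703
grasp_force: 0.0
```

```bash
python3 o.py
```

```text
[0.5092 0.2523 0.1314] -11.553797693174493 [ 0.0359 -0.2137  0.8918] [-0.007   0.0365  0.0334] 0.7029136568877147
```

>>> carry_out --rows "0 0 0 0;0 0 0 0;0 0 0 0;0 0 0 0;0 0 0 0" --claw 10 --force 35

```text
t: 27.32
eef_pos: [0.5095, 0.2524, 0.1319]
tool_rot: [0.0, 0.101, 0.995, 0.0]
contact_force: [-2.6, -0.3, 6.1]
gripper_width: 0.222
grasp_force: 34.3
```

```bash
python3 o.py
python3 - <<'E'
import numpy as np
# world waypoints on the arc about hinge, rows every 9 deg
h=np.array([.5684,.2370]);
P=[h+.06*np.array([np.cos(a),np.sin(a)]) for a in np.radians(-11.65+180-np.arange(0,93,9))]
P=np.array(P)*1000; print(P.round(1)); print(np.diff(P,axis=0).round(1))
E
```

```text
[0.5095 0.2524 0.1319] -11.561064131243546 [-2.6348 -0.2748  6.0756] [-0.11    0.2755 -0.0064] 0.22238477112537128
[[509.6 249.1]
 [512.3 258.2]
 [516.3 266.7]
 [521.5 274.5]
 [528.  281.3]
 [535.4 287.1]
 [543.7 291.7]
 [552.5 294.9]
 [561.8 296.6]
 [571.2 296.9]
 [580.5 295.8]]
[[ 2.6  9. ]
 [ 4.   8.5]
 [ 5.3  7.8]
 [ 6.4  6.9]
 [ 7.4  5.8]
 [ 8.2  4.5]
 [ 8.9  3.2]
 [ 9.2  1.8]
 [ 9.4  0.3]
 [ 9.3 -1.2]]
```

>>> carry_out --rows "2.8 5.8 0 0;4 8.5 0 0;5.3 7.8 0 0;6.4 6.9 0 0;7.4 5.8 0 0"

```text
t: 27.95
eef_pos: [0.5339, 0.2846, 0.1313]
tool_rot: [-0.002, 0.102, 0.995, -0.002]
contact_force: [-7.8, -3.9, 8.3]
gripper_width: 0.216
grasp_force: 33.8
```

```bash
python3 o.py
```

```text
[0.5339 0.2846 0.1313] -11.705124620047105 [-7.8123 -3.9202  8.3075] [-0.9952  1.6865 -0.4213] 0.21627602025190884
```

>>> carry_out --rows "8.2 4.5 0 0;8.9 3.2 0 0;9.2 1.8 0 0;9.4 0.3 0 0;9.3 -1.2 0 0;0 0 0 0"

```text
t: 28.7
eef_pos: [0.5793, 0.2951, 0.1311]
tool_rot: [-0.001, 0.101, 0.995, -0.0]
contact_force: [-3.8, -1.4, 4.3]
gripper_width: 0.22
grasp_force: 37.0
```

```bash
python3 o.py
```

```text
[0.5793 0.2951 0.1311] -11.629856152077709 [-3.8094 -1.406   4.2718] [-0.228   0.8469 -0.2535] 0.21972368603192605
```

Near the stop. Pushing gently along fixture +x until it resists.

>>> carry_out --rows "2 -0.5 0 0;2 -0.5 0 0;0 0 0 0"

```text
t: 29.08
eef_pos: [0.5827, 0.2947, 0.1311]
tool_rot: [-0.002, 0.101, 0.995, -0.0]
contact_force: [-6.3, -1.2, 5.0]
gripper_width: 0.219
grasp_force: 36.4
```

>>> carry_out --rows "2 -0.5 0 0;2 -0.5 0 0;0 0 0 0"

```text
t: 29.45
eef_pos: [0.5866, 0.2941, 0.1311]
tool_rot: [-0.002, 0.101, 0.995, 0.0]
contact_force: [-6.4, 0.3, 5.0]
gripper_width: 0.217
grasp_force: 35.8
```

```bash
python3 o.py
python3 - <<'E'
from h import *
c=shot('wrist');im=c['img'].astype(int); m=((im[...,2]>130)&(im[...,1]<80)&(im[...,0]<80)).astype(np.uint8)
k,l,st,ce=cv2.connectedComponentsWithStats(m)
print([(ce[i],st[i]) for i in range(1,k) if st[i,4]>40])
E
```

```text
[0.5866 0.2941 0.1311] -11.545622860898733 [-6.3577  0.3456  4.9659] [ 0.0814  1.1814 -0.2475] 0.21650162995994768
[(array([254.08604483, 252.34562545]), array([ 237,  225,   38,   51, 1383], dtype=int32))]
```

>>> carry_out --rows "2 -0.6 0 0;2 -0.6 0 0;0 0 0 0"

```text
t: 29.88
eef_pos: [0.5888, 0.2937, 0.131]
tool_rot: [-0.004, 0.1, 0.995, 0.0]
contact_force: [-11.3, 0.6, 8.4]
gripper_width: 0.218
grasp_force: 36.1
```

>>> carry_out --rows "2 -0.7 0 0;0 0 0 0"

```text
t: 30.12
eef_pos: [0.5889, 0.2937, 0.1309]
tool_rot: [-0.006, 0.1, 0.995, 0.0]
contact_force: [-16.6, 0.8, 12.7]
gripper_width: 0.217
grasp_force: 36.5
```

```bash
python3 o.py
python3 - <<'E'
from h import *
c=shot('wrist');im=c['img'].astype(int); m=((im[...,2]>130)&(im[...,1]<80)&(im[...,0]<80)).astype(np.uint8)
k,l,st,ce=cv2.connectedComponentsWithStats(m)
print([(ce[i],st[i]) for i in range(1,k) if st[i,4]>40])
E
```

```text
[0.5889 0.2937 0.1309] -11.445375534596165 [-16.587    0.7782  12.655 ] [ 0.3948  3.686  -0.1716] 0.21662653525933012
[(array([254.10701374, 251.60375994]), array([ 237,  224,   38,   52, 1383], dtype=int32))]
```

>>> carry_out --rows "0 0 0 0;0 0 0 0;0 0 0 0;0 0 0 0;0 0 20 0;0 0 40 0;0 0 50 0;-30 -20 40 0;-30 -20 0 0;0 0 0 0" --claw 60

```text
t: 31.42
eef_pos: [0.5333, 0.25, 0.2834]
tool_rot: [-0.0, 0.102, 0.995, 0.001]
contact_force: [0.6, 0.4, 0.2]
gripper_width: 0.706
grasp_force: 0.0
```

```bash
python3 o.py
python3 - <<'E'
from h import *
np.set_printoptions(precision=4,suppress=True)
c=shot('wrist','w7.png');s=shot('side','s7.png')
im=c['img'].astype(int); m=((im[...,2]>150)&(im[...,1]<70)&(im[...,0]<70)).astype(np.uint8)
k,l,st,ce=cv2.connectedComponentsWithStats(m)
h=np.array([.5684,.2370])
for i in range(1,k):
    if st[i,4]>100:
        for z in(.143,.15): 
            p=atz(c,ce[i],z,True);d=p[:2]-h;print(ce[i],st[i,4],z,p,np.linalg.norm(d),np.degrees(np.arctan2(d[1],d[0]))+11.65)
for t in('latch_knob','latch_axis','plate_handle','plate'):
    a=place_of('wrist',t);b=place_of('side',t)
    if a and b:
        p,e=tri([ray(c,a[0]['centre'],True),ray(s,b[0]['centre'])]);print(t,p,e[0],a[0]['confidence'],b[0]['confidence'])
cv2.imwrite('pics/fin.png',np.hstack([cv2.resize(s['img'][150:270,170:290],(400,400),interpolation=cv2.INTER_CUBIC),cv2.resize(c['img'][130:290,200:360],(400,400),interpolation=cv2.INTER_CUBIC)]))
E
```

```text
[0.5333 0.25   0.2834] -11.676172681007687 [0.6356 0.3582 0.2205] [ 0.0382 -0.014  -0.0133] 0.7055761238010895
[379.3802  15.2562] 121 0.143 [0.3884 0.4047 0.143 ] 0.24601432417283728 148.66060618454287
[379.3802  15.2562] 121 0.15 [0.39   0.4013 0.15  ] 0.24252748426912638 148.99575082293998
[307.3323 216.2908] 337 0.143 [0.5813 0.2953 0.143 ] 0.05970715288599029 89.14431577554649
[307.3323 216.2908] 337 0.15 [0.5781 0.2946 0.15  ] 0.05839672387343856 92.03995191285476
latch_knob [0.5766 0.2958 0.1475] 0.0029968300789139308 0.79 0.58
latch_axis [0.5669 0.2345 0.1113] 0.0004104216775321737 0.66 0.77
plate_handle [0.5572 0.1758 0.1394] 0.0017938804961312638 0.66 0.86
plate [0.5114 0.3091 0.2254] 0.0197157946486255 0.74 0.57
```

The measured knob angle is about 89–92°, so the latch looks closed. As a cheap confirmation I push the knob from behind with shut fingers.

>>> carry_out --rows "4 27 -20 0;4 27 -30 0;0 0 -40 0;0 0 -40 0;0 0 -18 0;0 0 0 0;0 0 0 0;0 0 0 0" --claw 0

```text
t: 32.92
eef_pos: [0.5431, 0.3062, 0.135]
tool_rot: [0.001, 0.101, 0.995, 0.001]
contact_force: [-1.1, -0.5, -0.4]
gripper_width: -0.0
grasp_force: 0.0
```

>>> carry_out --rows "5 -1 0 0;5 -1 0 0;3 -0.6 0 0;2 -0.4 0 0;0 0 0 0"

```text
t: 33.55
eef_pos: [0.5573, 0.3026, 0.1333]
tool_rot: [-0.0, 0.101, 0.995, -0.0]
contact_force: [-0.6, 0.2, -0.1]
gripper_width: -0.0
grasp_force: 0.0
```

>>> carry_out --rows "2 -0.4 0 0;2 -0.4 0 0;0 0 0 0"

```text
t: 33.92
eef_pos: [0.5606, 0.3021, 0.1333]
tool_rot: [-0.001, 0.101, 0.995, -0.0]
contact_force: [-2.9, 0.6, 0.9]
gripper_width: -0.001
grasp_force: 1.2
```

>>> carry_out --rows "1 -0.2 0 0;1 -0.2 0 0;0 0 0 0"

```text
t: 34.3
eef_pos: [0.5609, 0.3021, 0.1332]
tool_rot: [-0.002, 0.1, 0.995, -0.0]
contact_force: [-7.9, 0.3, 6.0]
gripper_width: 0.001
grasp_force: 4.4
```

The knob sits exactly at the closed stop and resists firmly. I back off, lift away and check everything before handing in.

>>> carry_out --rows "-8 2 0 0;-10 2 0 0;0 0 40 0;0 0 50 0;0 0 50 0;-20 0 30 0;0 0 0 0;0 0 0 0"

```text
t: 35.3
eef_pos: [0.5247, 0.3056, 0.3025]
tool_rot: [-0.0, 0.1, 0.995, -0.0]
contact_force: [0.3, -0.0, 0.4]
gripper_width: -0.0
grasp_force: 0.0
```

```bash
python3 o.py
python3 - <<'E'
from h import *
np.set_printoptions(precision=4,suppress=True)
c=shot('wrist');s=shot('side')
for t in('latch_knob','plate_handle','plate'):
    a=place_of('wrist',t);b=place_of('side',t)
    if a and b: p,e=tri([ray(c,a[0]['centre'],True),ray(s,b[0]['centre'])]);print(t,p,e[0],a[0]['confidence'],b[0]['confidence'])
print(hand_in())
E
```

```text
[0.5247 0.3056 0.3025] -11.52852554844523 [ 0.3448 -0.0118  0.3625] [0.0129 0.0212 0.004 ] -9.505265217367684e-05
latch_knob [0.5759 0.294  0.143 ] 0.004396730556496948 0.63 0.65
plate_handle [0.5594 0.1747 0.1279] 0.003962064687649851 0.58 0.77
plate [0.5521 0.1852 0.1199] 0.00014494451225860585 0.86 0.95
the job is handed in; nothing more can be done
None
```

The plate is seated handle up on the guide pins, bottoming out at the expected shoulder height, and the latch is closed against its stop; I handed the job in at about 35 s of the 72 s allowed, with no verdict returned.

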